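# Stir the drying beads with the probe and hold it in the reader

### The job

Take the flat-bladed probe out of its stand and stir the balls in the glass beaker with its blade, near the bottom, until all three orange ones are well away (most of a ball's width) from where they lay. Then lift it out and pass the blade down through the narrow slot in the top of the reader, without forcing it, until the slot is level with the orange band on the blade. Finish still holding the probe there, still and upright with its collar clear of the reader; keep all the balls in the beaker and leave the other things on the bench alone.

Things in the scene. Friction and masses are not known exactly. Their poses are not given: they have to be found in the camera images.
- probe: Flat probe, 168 mm, about 70 g, upright in the stand at the start. Origin: middle of the blade's tip; z up to the handle, x along blade width, y thickness. Steel blade 24 x 6 mm, z 0 to 75 mm (lowest 12 mm narrow to a rounded tip), orange band z 40 to 50; black collar 36 x 18, z 75 to 83; blue handle 22 (x) by 14 (y), z 83 to 168: grip across y. A half turn about z looks the same.
- stand: Fixed grey stand block, 90 (x) x 70 (y) x 90 mm high, origin at the centre of its underside; a 27 x 9 mm slot through its top along x holds the probe's blade, the collar rests on the top at z 90 mm. Lift the probe straight up 80 mm to clear it.
- beaker: Fixed wide glass beaker on a black rubber disc (132 mm diameter, 8 mm thick). Origin at the centre of the disc's underside, z up. Outside diameter 112 mm, inside 104 mm, inner floor at z 13 mm, rim at z 80 mm. It holds eight 20 mm balls: five white, three orange, which roll easily and gather along the wall.
- reader: Fixed benchtop reader, 150 (x) x 120 (y) x 105 mm high, white with a grey top and a dark display on its front (-x) face; origin at the centre of its underside.
- reader_slot (a point): Centre of the reader's slot on its top face, framed in blue. z up; slot 26 mm long along x, 8 mm wide along y (2 mm more than the blade both ways), with a 4 mm sloped lead-in all round its top edge. It passes through the 20 mm thick top into an open chamber whose floor is 75 mm below the top face.
- bead0_center (a point): Centre of a white ball, 20 mm in diameter, 14 g, loose in the beaker.
- bead1_center (a point): Centre of an orange ball, 20 mm in diameter, 14 g, loose in the beaker.
- bead2_center (a point): Centre of a white ball, 20 mm in diameter, 14 g, loose in the beaker.
- bead3_center (a point): Centre of an orange ball, 20 mm in diameter, 14 g, loose in the beaker.
- bead4_center (a point): Centre of a white ball, 20 mm in diameter, 14 g, loose in the beaker.
- bead5_center (a point): Centre of a white ball, 20 mm in diameter, 14 g, loose in the beaker.
- bead6_center (a point): Centre of an orange ball, 20 mm in diameter, 14 g, loose in the beaker.
- bead7_center (a point): Centre of a white ball, 20 mm in diameter, 14 g, loose in the beaker.
- bottle: Bystander: amber bottle, 60 mm across, 130 mm high, origin under its centre.
- jar: Bystander: jar with blue cap, 60 mm across, 75 mm high, origin under its centre.
- tipbox: Bystander: clear box with blue lid, 87 x 122 x 59 mm high, origin under its centre.
- goggles: Bystander: orange safety glasses, 110 x 140 x 45 mm high, origin on the table under their centre.
- cup: Bystander: white plastic cup, 70 mm across, 80 mm high, origin under its centre.
Mind the look-alikes: they are no part of the job. Leave any red look-alike of the beaker alone.

How it is judged:
On the way, in this order (a step that is already met when the one before it is completed fails the run):
1. with the held probe's tip in the beaker, less than 20 mm above its floor, all three orange balls are more than 15 mm from where they lay (contact force between the fingers and probe above 1.5 N and horizontal distance between probe and beaker below 0.052 m and z of probe in the frame of beaker below 0.033 m and distance of each of bead1_center, bead3_center, bead6_center from where it was at the start of the episode above 0.015 m), for 0.04 s.
2. the probe is lifted out, its tip above the beaker's rim (contact force between the fingers and probe above 1.5 N and z of probe in the frame of beaker above 0.085 m), for 0.1 s.
At the end, for the whole second after the job is handed in: Probe gripped (over 1.5 N), still, upright within 0.12 rad, tip 35 to 55 mm below the reader's top and within 6 mm of the slot's centre, pressing on the reader under 12 N; all balls in the beaker; bottle, jar, box, glasses, cup within 30 mm of their starts and not tipped (0.25 rad) (contact force between the fingers and probe above 1.5 N and z of probe in the frame of reader_slot between -0.055 and -0.035 m and x of probe in the frame of reader_slot between -0.006 and 0.006 m and y of probe in the frame of reader_slot between -0.006 and 0.006 m and angle between probe's own z axis and vertical below 0.12 rad and linear speed of probe below 0.02 m/s and contact force between probe and reader below 12 N and horizontal distance between each of bead0_center, bead1_center, bead2_center, bead3_center, bead4_center, bead5_center, bead6_center, bead7_center and beaker below 0.055 m and z of each of bead0_center, bead1_center, bead2_center, bead3_center, bead4_center, bead5_center, bead6_center, bead7_center in the frame of beaker below 0.07 m and distance of each of bottle, jar, tipbox, goggles, cup from where it was at the start of the episode below 0.03 m and angle between each of bottle, jar, tipbox, goggles, cup's own z axis and vertical below 0.25 rad); the arm keeps its last pose, push and grip.
It fails at once if a ball leaves the beaker (not (horizontal distance between bead0_center and beaker below 0.055 m and z of bead0_center in the frame of beaker below 0.07 m) or not (horizontal distance between bead1_center and beaker below 0.055 m and z of bead1_center in the frame of beaker below 0.07 m) or not (horizontal distance between bead2_center and beaker below 0.055 m and z of bead2_center in the frame of beaker below 0.07 m) or not (horizontal distance between bead3_center and beaker below 0.055 m and z of bead3_center in the frame of beaker below 0.07 m) or not (horizontal distance between bead4_center and beaker below 0.055 m and z of bead4_center in the frame of beaker below 0.07 m) or not (horizontal distance between bead5_center and beaker below 0.055 m and z of bead5_center in the frame of beaker below 0.07 m) or not (horizontal distance between bead6_center and beaker below 0.055 m and z of bead6_center in the frame of beaker below 0.07 m) or not (horizontal distance between bead7_center and beaker below 0.055 m and z of bead7_center in the frame of beaker below 0.07 m)).
It fails at once if a bystander (bottle, jar, box, glasses, cup) is shifted by more than 30 mm or tipped (not (distance of bottle from where it was at the start of the episode below 0.03 m and angle between bottle's own z axis and vertical below 0.25 rad) or not (distance of jar from where it was at the start of the episode below 0.03 m and angle between jar's own z axis and vertical below 0.25 rad) or not (distance of tipbox from where it was at the start of the episode below 0.03 m and angle between tipbox's own z axis and vertical below 0.25 rad) or not (distance of goggles from where it was at the start of the episode below 0.03 m and angle between goggles's own z axis and vertical below 0.25 rad) or not (distance of cup from where it was at the start of the episode below 0.03 m and angle between cup's own z axis and vertical below 0.25 rad)).
It also fails if it takes over 72 s, if anything falls off the work surface, if the arm or the gripper's body presses on something with over 40 N, if the wrist force passes 120 N, or if a joint passes its speed limit or range.

### The arm

A 6-joint arm with a two-finger parallel gripper is mounted at the origin on the work surface. World frame = base frame: x ahead of the robot, y to its left, z up, the work surface at z = 0. Lengths are in m, angles in rad, forces in N, time in s.
With the tool pointing down it reaches from about 0.25 to 0.85 m from the base axis. Payload 12.5 kg.
Tool frame: the origin (TCP) lies at the very end of the fingers, on their centre line; the grasp point (between the pads) lies 19 mm behind it; z points along the fingers, y is the direction in which the jaws open and shut (so a half turn about z gives the same grasp; the last joint's range is limited). The gripper opens to 93 mm and grips with 3 to 60 N. Pads are 15 mm wide; open, the fingers measure 128 mm over their backs; the gripper's body (75 mm by 188 mm) begins 65 mm behind the grasp point.
Start: joints at [1.026, 0.351, 1.652, -0, 1.139, -0.085], TCP at [0.244, 0.493, 0.197] pointing down, gripper open.
Joint ranges: [-2.75, 2.75], [-0.79, 2.1], [0.01, 2.65], [-1.57, 4.71], [0.07, 3.14], [-2.87, 2.87]. Speed limits (rad/s): [2.22, 2.22, 2.79, 3.14, 3.14, 3.14].

### API

Orientations are given as a 3x3 rotation matrix whose columns are the frame's x, y, z axes.
In Python, from workcell import r gives the robot as it stands. Calls block until the motion is done:
- r.move_pose(position, orientation): joint-space move of the TCP to a pose.
- r.move_l(position, attitude=None, max_speed=0.15): straight line of the TCP; attitude=None keeps the orientation; max_speed is the mean speed in m/s.
- r.set_joints(angles): joint-space move.
- r.let_go() and r.close_gripper(): open the fingers fully, or close them until they stop; the grip force is fixed at half the most.
- r.pause(seconds).
- r.solve_ik(position, orientation): joint angles nearest the present ones, or None.
- r.get_image(name): name is "scene" or "top" or "wrist"; returns the picture (384x512x3 uint8, blue, green, red); there is no depth.
- r.camera_model(name): a dict with "fx", "fy", "cx", "cy" (pixels), "position" and "orientation" of the camera in the world; the wrist camera has in their place "T_tool_cam" (4x4, takes a point from camera to tool coordinates, whose origin is the TCP and whose axes are the flange's). Camera axes: x right, y down, z forward; pixel columns grow to the right and rows downward; lengths in m; the calibration is good to about 2 mm. The wrist camera is an equidistant fisheye: a pixel r from the principal point sees the ray r / f radians off the axis. A picture is of the moment at which its call begins: read the wrist's pose just before it. camera_model takes no time and is no camera call.
A pose or a line that the arm cannot do raises r.IKError and nothing moves.
- r.finish_job(): hands the job in, once; it reports no verdict.
Readings, each from a call of its own:
- r.read_time_s(): time.
- r.read_joint_pos(): joint angles.
- r.read_dq(): joint speeds.
- r.read_tau(): joint torques, N m.
- r.read_ee_pos(): TCP position.
- r.read_eef_rot(): TCP orientation.
- r.read_contact_force(): force on the tool from outside, world axes, zero at the start.
- r.read_moment(): the same for the moment, N m.
- r.read_width(): opening from 0.0 (shut) to 1.0 (fully open).
Only numpy, scipy, OpenCV 4.12 (cv2) and the standard library are available. Lean on these libraries where they do the work, as an engineer would, in place of code of your own. Each camera call takes 0.05 s, during which the arm holds its last target. There are 200 camera calls.

## Working session

There is one attempt and no reset: what is moved stays moved. The work goes in short steps, each a Python script; the robot and the scene stay as the last script left them, time stands still between calls to the robot, and variables do not carry over. Pictures are saved under pics/ and viewed, about 8 in all and at most 12, crops included, and the job is handed in when it is done.

```bash
mkdir -p pics; python3 - <<'E'
from workcell import r
import cv2,numpy as np
np.set_printoptions(precision=4,suppress=True)
for n in ("scene","top"):
    im=r.get_image(n); cv2.imwrite(f"pics/{n}0.png",im); print(n,r.camera_model(n))
cv2.imwrite("pics/wrist0.png",r.get_image("wrist"));print(r.camera_model("wrist"))
print(r.read_ee_pos(),r.read_eef_rot())
a=[cv2.imread(f"pics/{n}0.png") for n in("scene","top")]
cv2.imwrite("pics/top0b.png",cv2.resize(a[1],(800,600),interpolation=cv2.INTER_CUBIC))
cv2.imwrite("pics/scene0b.png",cv2.resize(a[0],(800,600),interpolation=cv2.INTER_CUBIC))
E
```

```text
scene {'fx': 351.02001556822313, 'fy': 351.02001556822313, 'cx': 254.64567762051308, 'cy': 197.30479494493167, 'position': array([1.2074, 0.2266, 1.0119]), 'orientation': array([[-0.3217,  0.7602, -0.5645],
       [ 0.9467,  0.2475, -0.2062],
       [-0.0171, -0.6007, -0.7993]])}
top {'fx': 418.898498970766, 'fy': 418.898498970766, 'cx': 253.8477549885137, 'cy': 195.46724336785223, 'position': array([ 0.4924, -0.0226,  1.4725]), 'orientation': array([[-0.026 , -0.9984,  0.0506],
       [-0.9996,  0.0264,  0.0084],
       [-0.0098, -0.0503, -0.9987]])}
{'fx': 297.3186396354542, 'fy': 297.3186396354542, 'cx': 257.5554254948139, 'cy': 196.82249425464732, 'T_tool_cam': array([[ 0.0013, -0.9629, -0.2698,  0.0761],
       [ 1.    ,  0.0013,  0.0003, -0.    ],
       [ 0.0001, -0.2698,  0.9629, -0.187 ],
       [ 0.    ,  0.    ,  0.    ,  1.    ]])}
[0.2439 0.4927 0.1967] [[-0.8961  0.4438 -0.0005]
 [ 0.4438  0.8961 -0.0007]
 [ 0.0001 -0.0009 -1.    ]]
```

View pics/top0b.png

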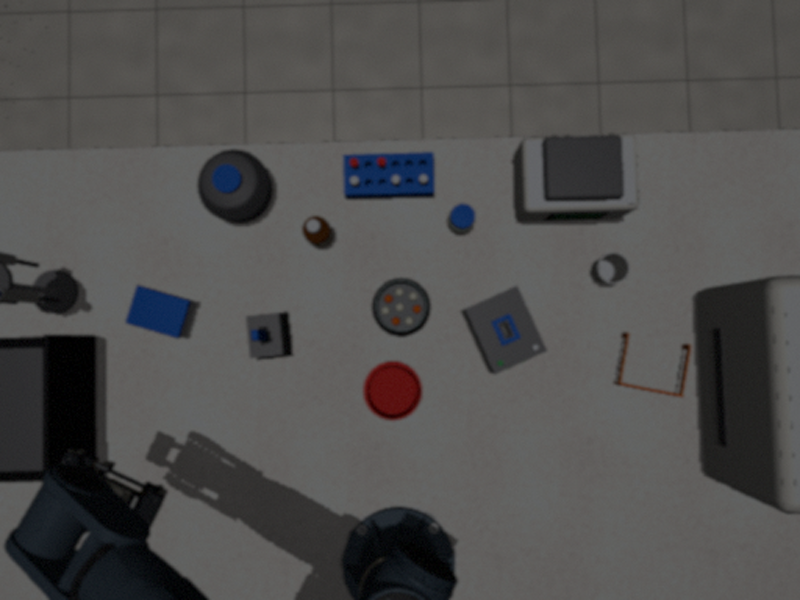

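View pics/scene0b.png

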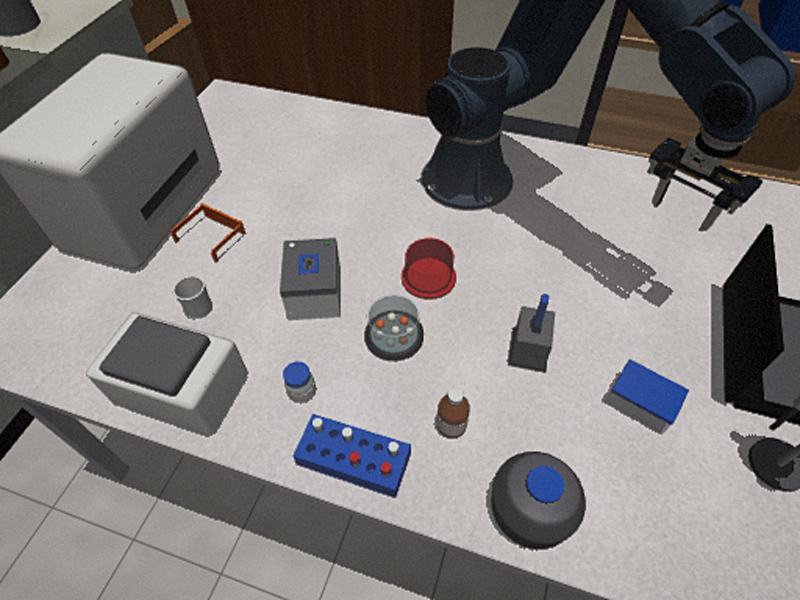

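Top view (800-px scale): the glass beaker is at (400,307) on its black disc, with orange balls near (388,298), (416,309) and (396,321). The look-alike red dish at (392,390) is not it. The probe's blue handle is at (262,336) on the grey stand. The other blue things are the tipbox (160,310), the jar cap (462,217), the bowl cap (227,178) and the rack (390,175). The reader is the grey top at (505,330) with the blue slot frame; the white machine at (577,172) and the big one at (760,390) are not it.

```bash
cat > h.py <<'E'
import numpy as np, cv2
from workcell import r
np.set_printoptions(precision=4,suppress=True)
def ray(name,uv,pose=None):
    m=r.camera_model(name); x=(uv[0]-m['cx'])/m['fx']; y=(uv[1]-m['cy'])/m['fy']
    if name!='wrist':
        return np.array(m['position']),m['orientation']@np.array([x,y,1.])
    t=np.hypot(x,y); s=np.sin(t)/t if t>1e-9 else 1.
    p,R=pose; T=m['T_tool_cam']
    return p+R@T[:3,3], R@(T[:3,:3]@np.array([x*s,y*s,np.cos(t)]))
def onplane(name,uv,z,pose=None):
    o,d=ray(name,uv,pose); return o+d*(z-o[2])/d[2]
def pose(): return np.array(r.read_ee_pos()),np.array(r.read_eef_rot())
def comps(mask,amin=5):
    n,l,s,c=cv2.connectedComponentsWithStats(mask.astype(np.uint8))
    return [(s[i,4],c[i],l==i) for i in range(1,n) if s[i,4]>=amin]
def hsv(im): return cv2.cvtColor(im,cv2.COLOR_BGR2HSV)
E
python3 - <<'E'
from h import *
im=cv2.imread("pics/top0.png"); H=hsv(im)
blue=(H[...,0]>100)&(H[...,0]<130)&(H[...,1]>120)&(H[...,2]>40)
for a,c,m in comps(blue):
    print("blue",a,c,onplane("top",c,.175)[:2],onplane("top",c,.105)[:2])
org=(H[...,0]<18)&(H[...,1]>110)&(H[...,2]>50)
for a,c,m in comps(org,4): print("org",a,c,onplane("top",c,.03)[:2])
dark=(H[...,2]<45)&(H[...,1]<120)
for a,c,m in comps(dark,200): print("dark",a,c,onplane("top",c,.01)[:2])
sc=cv2.imread("pics/scene0.png");
a=cv2.resize(np.clip(im[165:250,140:360].astype(float)*2,0,255).astype(np.uint8),(792,306),interpolation=cv2.INTER_CUBIC)
b=cv2.resize(sc[145:245,170:370],(584,292),interpolation=cv2.INTER_CUBIC)
o=np.zeros((598,792,3),np.uint8);o[:306]=a;o[306:,:584]=b
cv2.imwrite("pics/crop1.png",o)
E
```

```text
blue 1272 [249.1392 111.5031] [ 0.8218 -0.0037] [ 0.8396 -0.0027]
blue 276 [144.5978 113.8297] [0.8238 0.3247] [0.8417 0.3434]
blue 178 [295.5562 138.2079] [ 0.7335 -0.1464] [ 0.7465 -0.153 ]
blue 867 [101.0496 199.1061] [0.5594 0.4639] [0.563  0.4902]
blue 149 [323.4631 210.7181] [ 0.5052 -0.2255] [ 0.5059 -0.2365]
blue 33 [163.1212 214.    ] [0.508  0.2711] [0.5089 0.287 ]
org 6 [226.5 104. ] [0.8874 0.0767]
org 6 [244.  103.5] [0.8874 0.0156]
org 22 [248.0909 190.9091] [0.5817 0.009 ]
org 20 [266.25 197.25] [ 0.5582 -0.053 ]
org 21 [253. 205.] [ 0.5327 -0.0066]
org 23 [399.4348 223.6957] [ 0.4555 -0.5064]
org 51 [437.3725 238.6078] [ 0.4014 -0.6333]
org 961 [250.7804 248.9563] [0.3823 0.0049]
org 5 [397. 237.] [ 0.4103 -0.4961]
org 11 [397.9091 244.4545] [ 0.3849 -0.4981]
org 4 [405.5 247. ] [ 0.3756 -0.5235]
org 4 [410.5 248. ] [ 0.3718 -0.5404]
org 4 [415.5 249. ] [ 0.368  -0.5573]
org 5 [421. 250.] [ 0.3641 -0.5758]
org 4 [426.5 251. ] [ 0.3602 -0.5943]
dark 220 [364.1    118.0955] [ 0.8288 -0.4053]
dark 525 [353.1962 131.021 ] [ 0.784  -0.3652]
dark 1016 [153.7549 121.5728] [0.8373 0.3368]
dark 931 [ 26.3072 185.2814] [0.6235 0.7893]
dark 267 [256.6255 196.4232] [ 0.5629 -0.0199]
dark 5923 [470.685  248.4859] [ 0.3632 -0.7547]
dark 7991 [ 52.7341 322.1263] [0.1463 0.6967]
dark 2731 [254.2819 358.6141] [0.0065 0.0028]
```

View pics/crop1.png

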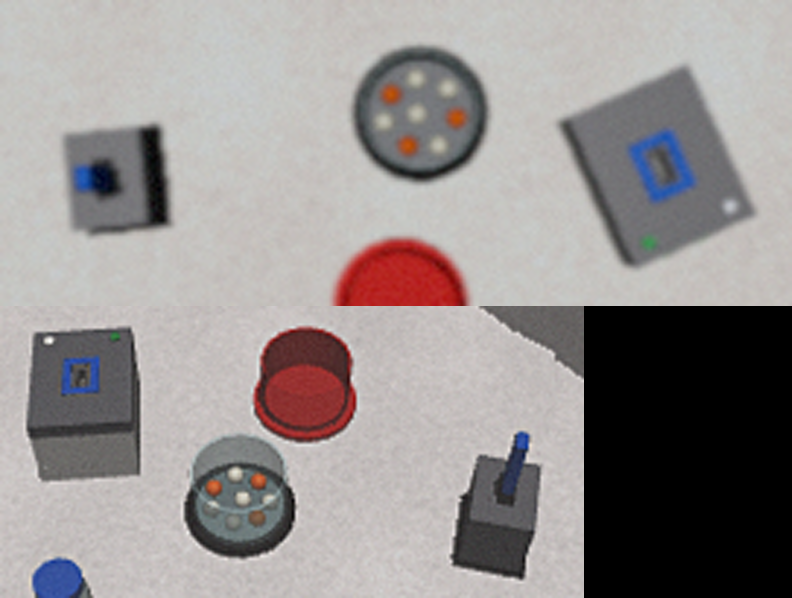

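The close crop confirms it: the clear glass beaker with eight balls, the upright blue handle in the stand, and the reader slot framed in blue. I'll take close wrist views next.

```bash
python3 - <<'E'
from h import *
R=np.array([[-1,0,0],[0,1,0],[0,0,-1.]])
t=r.read_time_s()
ims=[]
for i,p in enumerate([(0.51,0.272,0.30),(0.50,-0.215,0.26),(0.54,-0.02,0.28)]):
    r.move_pose(p,R); r.pause(.2); P=pose(); im=r.get_image("wrist")
    np.savez(f"w{i}.npz",im=im,p=P[0],R=P[1]); ims.append(im); print(r.read_time_s()-t,P[0])
o=np.vstack([np.hstack(ims[:2]),np.hstack([ims[2],ims[2]*0])])
cv2.imwrite("pics/w.png",cv2.resize(o,(800,600),interpolation=cv2.INTER_AREA))
E
```

```text
1.6 [0.5095 0.2726 0.2998]
3.625 [ 0.5003 -0.2145  0.26  ]
4.6917 [ 0.5399 -0.0213  0.2798]
```

View pics/w.png

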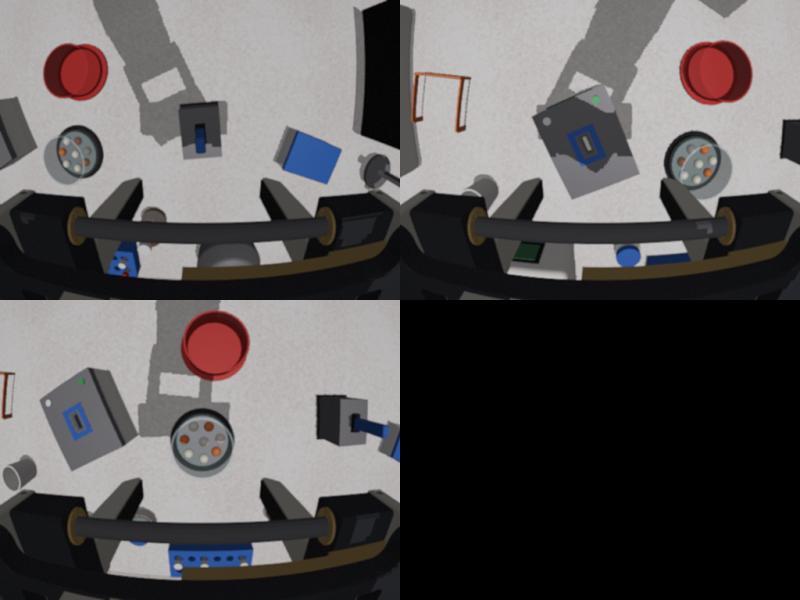

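```bash
cat > m.py <<'E'
from h import *
def load(i):
    d=np.load(f"w{i}.npz"); return d['im'],(d['p'],d['R'])
def rect(mask,z,P):
    ys,xs=np.nonzero(mask)
    w=np.array([onplane("wrist",(x,y),z,P)[:2] for x,y in zip(xs,ys)])
    return cv2.minAreaRect((w*1000).astype(np.float32)),w
E
python3 - <<'E'
from m import *
def blue(im):
    H=hsv(im); return (H[...,0]>100)&(H[...,0]<130)&(H[...,1]>120)&(H[...,2]>30)
im,P=load(1)
for a,c,m in comps(blue(im),60):
    if 150<c[1]<230 and c[0]<320: print("slotframe",a,c,rect(m,.105,P)[0])
im2,P2=load(2)
for a,c,m in comps(blue(im2),60):
    if c[0]<200 and c[1]<250: print("slotframe w2",a,c,rect(m,.105,P2)[0])
im0,P0=load(0)
for a,c,m in comps(blue(im0),30):
    if 220<c[0]<300 and c[1]<230: 
        ys,xs=np.nonzero(m);print("handle",a,c,xs.min(),xs.max(),ys.min(),ys.max())
        V=im0[...,0]; print("brights",[(y,int(V[y,m[y]].mean()),xs[ys==y].min(),xs[ys==y].max()) for y in range(ys.min(),ys.max()+1,3)])
# beaker disc dark outline
H=hsv(im2); d=(H[...,2]<60); d[:150]=0
for a,c,m in comps(d,200):
    if 180<c[0]<330 and 150<c[1]<230:
        rr,w=rect(m,.008,P2); print("disc",a,c,cv2.minEnclosingCircle((w*1000).astype(np.float32)))
o=(H[...,0]<16)&(H[...,1]>130)&(H[...,2]>60)
for a,c,m in comps(o,15):
    if 210<c[0]<310 and 150<c[1]<230: print("orange",a,c,onplane("wrist",c,.023,P2)[:2])
c0=cv2.resize(im0[120:220,200:320],(480,400),interpolation=cv2.INTER_CUBIC)[:400,:400]
c1=cv2.resize(im[110:260,170:300],(346,400),interpolation=cv2.INTER_CUBIC)
cv2.imwrite("pics/crop2.png",np.hstack([c0,c1]))
E
```

```text
slotframe 1030 [238.4194 185.3039] ((506.88909912109375, -236.63006591796875), (55.854713439941406, 42.64891815185547), 22.91707992553711)
slotframe w2 653 [ 98.5942 155.3614] ((507.2750549316406, -236.53805541992188), (55.641746520996094, 42.55767059326172), 22.47562026977539)
handle 370 [256.1216 179.2919] 250 262 163 195
brights [(163, 32, np.int64(258), np.int64(258)), (166, 62, np.int64(251), np.int64(261)), (169, 64, np.int64(251), np.int64(261)), (172, 62, np.int64(251), np.int64(262)), (175, 64, np.int64(250), np.int64(262)), (178, 82, np.int64(250), np.int64(262)), (181, 86, np.int64(250), np.int64(262)), (184, 90, np.int64(251), np.int64(261)), (187, 90, np.int64(251), np.int64(261)), (190, 89, np.int64(251), np.int64(262)), (193, 89, np.int64(252), np.int64(262))]
orange 88 [266.9091 161.5   ] [ 0.5329 -0.0066]
orange 87 [235.8046 178.3448] [ 0.5589 -0.0539]
orange 91 [276.3297 193.5385] [0.5829 0.0084]
```

View pics/crop2.png

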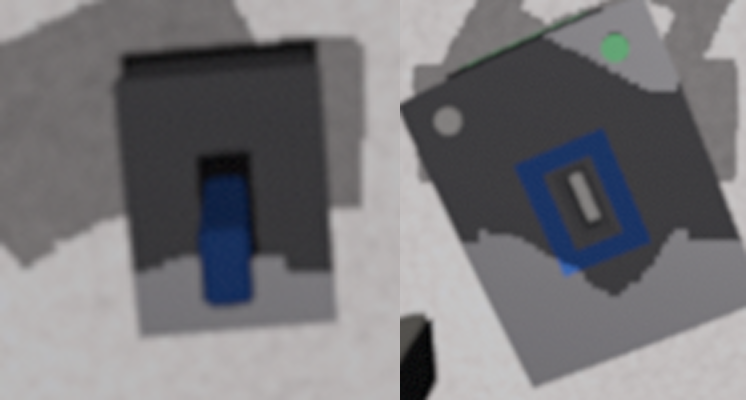

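The left crop shows the handle, with its top face at full-res rows 178–195 and centre about (256,186.6). The right crop shows the open slot at the frame centre. Both views agree on the slot: (0.507, -0.2366), yaw 22.7°.

```bash
python3 - <<'E'
from m import *
im,P=load(0)
c=[(118,80),(316,65),(335,320),(140,335)]
w=[onplane("wrist",(200+x/4,120+y/4),.09,P)[:2] for x,y in c]
for i in range(4):
    d=w[(i+1)%4]-w[i]; print(w[i],np.linalg.norm(d),np.degrees(np.arctan2(d[1],d[0])))
print("stand ctr",np.mean(w,0),"top face",onplane("wrist",(256.2,186.6),.175,P))
im2,P2=load(2)
cv2.imwrite("pics/c3.png",cv2.resize(im2[120:250,190:330],(646,600),interpolation=cv2.INTER_CUBIC))
# disc centre from top camera: dark ring hull
t=cv2.imread("pics/top0.png");H=hsv(t); d=H[...,2]<50
for a,c,m in comps(d,150):
    if 230<c[0]<280 and 170<c[1]<215:
        ys,xs=np.nonzero(m); w=np.array([onplane("top",q,.008)[:2] for q in zip(xs,ys)])*1000
        print(a,cv2.minEnclosingCircle(w.astype(np.float32)))
# 3 orange in top at z=.023
for c in [(248.09,190.91),(266.25,197.25),(253,205)]: print(onplane("top",c,.023)[:2])
E
```

```text
[0.4659 0.2357] 0.06618161553010389 94.4183809722739
[0.4608 0.3017] 0.08868194687333102 5.288228415331149
[0.5492 0.3098] 0.06826933796578871 -85.28590111301827
[0.5548 0.2418] 0.08902716068382063 -176.05820699292775
stand ctr [0.5077 0.2723] top face [0.5094 0.2718 0.175 ]
341 ((563.281494140625, -19.028963088989258), 63.73727035522461)
[0.5822 0.0092]
[ 0.5585 -0.0531]
[ 0.5329 -0.0066]
```

View pics/c3.png

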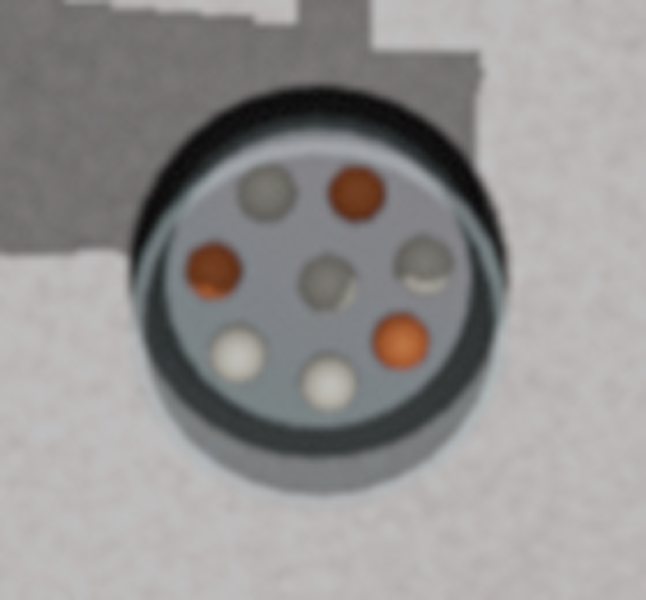

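Beaker centre is about (0.5625, -0.0187), with seven balls on a ring of r≈34 mm and one in the middle. The handle is at (0.5077, 0.272), yaw 4.8°, and the top face cast at z=0.183 agrees with the stand centre. I'll grasp it now.

```bash
cat >> h.py <<'E'
def Ry(deg):
    c,s=np.cos(np.radians(deg)),np.sin(np.radians(deg))
    return np.array([[-c,-s,0],[-s,c,0],[0,0,-1.]])
BK=np.array([.5625,-.0187])
E
python3 - <<'E'
from h import *
R=Ry(4.8); x,y=.5077,.272
r.move_pose((x,y,.25),R); r.move_l((x,y,.110),R,.12); r.close_gripper()
print(r.read_width(),r.read_ee_pos(),r.read_contact_force())
r.move_l((x,y,.15),R,.08); print(r.read_contact_force())
r.move_l((x,y,.26),R,.12); r.pause(.2)
print(r.read_width(),r.read_contact_force(),r.read_time_s())
for n in ("wrist","scene"): cv2.imwrite(f"pics/g_{n}.png",r.get_image(n))
a=cv2.imread("pics/g_wrist.png");b=cv2.imread("pics/g_scene.png")[100:290,250:502]
cv2.imwrite("pics/g.png",np.hstack([cv2.resize(a,(400,300)),cv2.resize(b,(400,300))]))
q=r.read_joint_pos();print(np.array(q))
for yw in (70,55,0,-90,-180,-230,-245):
    p=BK+.026*np.array([np.cos(np.radians(yw+180)),np.sin(np.radians(yw+180))])
    s=r.solve_ik((*p,.113),Ry(yw)); print(yw,None if s is None else np.array(s))
E
```

```text
0.152433991140996 [0.5076 0.272  0.1099] [ 0.2379 -0.7878 -1.6166]
[-0.3328 -0.222  -1.384 ]
0.15014764247717835 [ 0.2062 -0.3338  0.4108] 10.4083
[ 0.411   0.3436  1.504  -0.      1.2946 -1.2435]
70 None
55 [-0.1577  0.4511  1.7328 -0.      0.9577 -2.6884]
0 [-0.1216  0.4313  1.765  -0.      0.9453 -1.6924]
-90 [-0.0698  0.473   1.6968 -0.      0.9718 -0.0698]
-180 [-0.1108  0.5158  1.6251 -0.      1.0007  1.46  ]
-230 [-0.1468  0.5022  1.648  -0.      0.9914  2.2967]
-245 [-0.1545  0.4933  1.6629 -0.      0.9853  2.5507]
```

View pics/g.png

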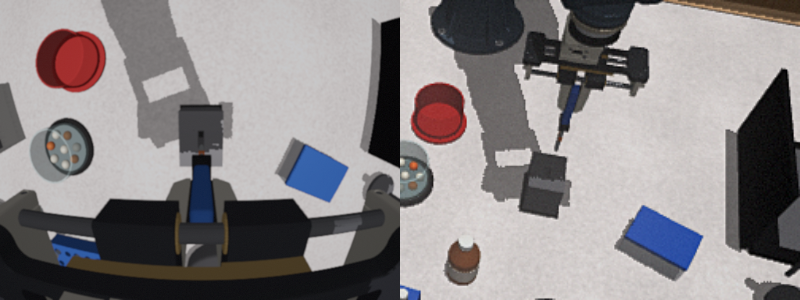

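The probe is held (opening 14 mm, the handle's thickness) and clear of the stand. Next I'll enter the beaker in the gap at 235° and sweep a radial blade round it.

```bash
cat > stir.py <<'E'
from h import *
def at(yw,rad,z):
    a=np.radians(yw+180); return (*(BK+rad*np.array([np.cos(a),np.sin(a)])),z)
def orange(tag):
    P=pose(); im=r.get_image("wrist"); cv2.imwrite(f"pics/{tag}.png",im)
    H=hsv(im); o=(H[...,0]<16)&(H[...,1]>130)&(H[...,2]>50)
    for a,c,m in comps(o,15):
        w=onplane("wrist",c,.023,P)[:2]
        if np.linalg.norm(w-BK)<.06: print("  orange",a,c,w)
E
python3 - <<'E'
from stir import *
r.move_pose(at(55,.021,.24),Ry(55))
r.move_l(at(55,.021,.150),Ry(55),.12)
r.move_l(at(55,.021,.1135),Ry(55),.04); print(r.read_contact_force(),r.read_ee_pos())
fm=0
for i,y in enumerate(np.arange(40,-246,-15)):
    r.move_l(at(y,.026,.1135),Ry(y),.025); f=np.array(r.read_contact_force()); fm=max(fm,np.linalg.norm(f[:2]))
print(fm,r.read_contact_force(),r.read_width(),r.read_time_s())
orange("s1")
t=r.get_image("top"); cv2.imwrite("pics/s1t.png",t); s=r.get_image("scene")
a=cv2.imread("pics/s1.png")
cv2.imwrite("pics/s1v.png",np.hstack([cv2.resize(a,(400,300)),cv2.resize(s[170:245,210:310],(400,300),interpolation=cv2.INTER_CUBIC)]))
E
```

```text
[-0.3323  0.2338 -0.5642] [ 0.5507 -0.0359  0.1138]
5.113783917843999 [ 0.1143  0.4096 -0.7644] 0.14919521941205646 22.3
  orange 149 [281.5638 188.8993] [ 0.5537 -0.0561]
  orange 22 [257.5    198.7273] [ 0.5704 -0.0373]
  orange 248 [218.004  224.4677] [0.5947 0.0041]
```

View pics/s1v.png

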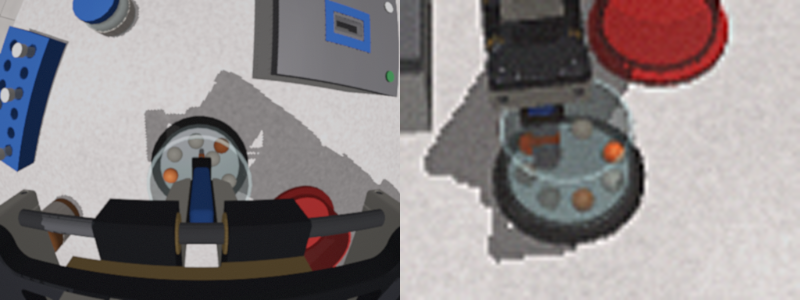

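The oranges have moved, but one lies only about 6 mm from an original place, and which ball it is isn't known. I'll sweep back in stages and stop once every orange is clear of all three original spots, so identity no longer matters.

```bash
cat >> stir.py <<'E'
O=np.array([[.5826,.0088],[.5586,-.0535],[.5329,-.0066]])
def check(tag):
    P=pose(); res=[]
    for n in("wrist","scene","top"):
        im=r.get_image(n); cv2.imwrite(f"pics/{tag}_{n}.png",im); H=hsv(im)
        o=(H[...,0]<16)&(H[...,1]>110)&(H[...,2]>45)
        for a,c,m in comps(o,8):
            w=onplane(n,c,.023,P)[:2]
            if np.linalg.norm(w-BK)<.052: print("  ",n,a,w,"dmin",np.linalg.norm(O-w,axis=1).round(3))
E
python3 - <<'E'
from stir import *
check("a0")
y=-245
for k in range(3):
    fm=0
    for j in range(5):
        y+=13; r.move_l(at(y,.028,.1135),Ry(y),.025); fm=max(fm,np.linalg.norm(r.read_contact_force()[:2]))
    print("yaw",y,fm,r.read_time_s()); check(f"a{k+1}")
E
```

```text
wrist 161 [ 0.5538 -0.0562] dmin [0.071 0.006 0.054]
   wrist 26 [ 0.5701 -0.0373] dmin [0.048 0.02  0.048]
   wrist 265 [0.5948 0.0041] dmin [0.013 0.068 0.063]
   scene 29 [ 0.552  -0.0542] dmin [0.07  0.007 0.051]
   scene 20 [0.5398 0.0114] dmin [0.043 0.068 0.019]
   scene 10 [0.5942 0.0038] dmin [0.013 0.067 0.062]
   top 23 [0.5412 0.0139] dmin [0.042 0.07  0.022]
yaw -180 1.3094844614256964 24.6083
   wrist 206 [0.5934 0.0031] dmin [0.012 0.066 0.061]
   wrist 26 [ 0.5843 -0.0186] dmin [0.027 0.043 0.053]
   wrist 255 [ 0.5537 -0.0599] dmin [0.075 0.008 0.057]
   wrist 18 [0.5443 0.0209] dmin [0.04  0.076 0.03 ]
   scene 20 [ 0.5564 -0.0595] dmin [0.073 0.006 0.058]
   scene 16 [0.5414 0.0122] dmin [0.041 0.068 0.021]
   top 15 [ 0.5509 -0.0576] dmin [0.074 0.009 0.054]
yaw -115 1.1684869260936004 26.7583
   wrist 118 [0.5915 0.0053] dmin [0.01  0.067 0.06 ]
   wrist 228 [0.541  0.0127] dmin [0.042 0.069 0.021]
   wrist 26 [0.5715 0.0025] dmin [0.013 0.057 0.04 ]
   scene 21 [ 0.5566 -0.059 ] dmin [0.073 0.006 0.058]
   scene 26 [0.5447 0.005 ] dmin [0.038 0.06  0.017]
yaw -50 5.401220952688874 28.9083
   wrist 52 [0.5391 0.0055] dmin [0.044 0.062 0.014]
   wrist 26 [ 0.5483 -0.0017] dmin [0.036 0.053 0.016]
   wrist 259 [0.594  0.0092] dmin [0.011 0.072 0.063]
   scene 11 [ 0.5255 -0.0119] dmin [0.061 0.053 0.009]
   scene 21 [ 0.5552 -0.0594] dmin [0.073 0.007 0.057]
   scene 17 [0.537  0.0108] dmin [0.046 0.068 0.018]
```

At r=26–28 the narrowed tip slips past the balls resting on the wall (r≈40). I'll sweep again with the blade further out at r=35, whose outer edge clears the wall by about 5 mm. I'll watch the force and check positions as it goes.

```bash
python3 - <<'E'
from stir import *
y=-50; rad=.027
for k in range(4):
    fm=0
    for j in range(4):
        y-=12; rad=min(.035,rad+.0015); r.move_l(at(y,rad,.1125),Ry(y),.03); f=np.linalg.norm(r.read_contact_force()[:2]); fm=max(fm,f)
        if f>15: print("force",f,y); break
    print("yaw",y,rad,fm,r.read_time_s())
    if k>=1: check(f"b{k}")
w=cv2.imread("pics/b3_wrist.png");s=cv2.imread("pics/b3_scene.png");t=cv2.imread("pics/b3_top.png")
cv2.imwrite("pics/b3v.png",np.hstack([cv2.resize(w[100:325,150:400],(400,300)),cv2.resize(s[170:245,210:310],(400,300),interpolation=cv2.INTER_CUBIC)]))
E
```

```text
yaw -98 0.033 4.7694508139382235 30.525
yaw -146 0.035 4.6643377234674075 32.0917
   wrist 66 [0.5921 0.0024] dmin [0.011 0.065 0.06 ]
   wrist 22 [ 0.5822 -0.0039] dmin [0.013 0.055 0.049]
   wrist 226 [0.5387 0.0133] dmin [0.044 0.07  0.021]
   scene 22 [ 0.5556 -0.0595] dmin [0.073 0.007 0.058]
   scene 20 [0.5398 0.0114] dmin [0.043 0.068 0.019]
yaw -194 0.035 1.4773187809283066 33.8083
   wrist 175 [0.5956 0.0036] dmin [0.014 0.068 0.064]
   wrist 22 [ 0.5861 -0.0242] dmin [0.033 0.04  0.056]
   wrist 263 [ 0.5536 -0.0597] dmin [0.074 0.008 0.057]
   scene 13 [ 0.5571 -0.0619] dmin [0.075 0.009 0.06 ]
   scene 20 [0.5398 0.0114] dmin [0.043 0.068 0.019]
   scene 9 [ 0.5637 -0.0325] dmin [0.045 0.022 0.04 ]
   top 8 [ 0.5557 -0.0608] dmin [0.075 0.008 0.059]
yaw -242 0.035 1.1788487601310935 35.525
   wrist 132 [ 0.5536 -0.0554] dmin [0.07  0.005 0.053]
   wrist 22 [ 0.5734 -0.0406] dmin [0.05  0.02  0.053]
   wrist 265 [0.5986 0.0044] dmin [0.017 0.07  0.067]
   scene 18 [ 0.5546 -0.0561] dmin [0.071 0.005 0.054]
   scene 21 [0.5399 0.011 ] dmin [0.043 0.067 0.019]
```

View pics/b3v.png

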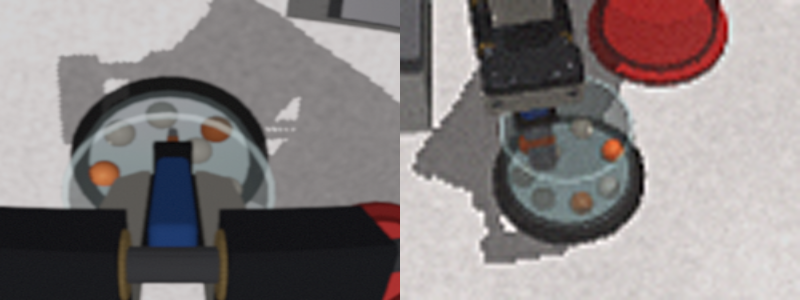

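Blade at φ=-62° now. The orange balls still sit near 34°, 127° and 260°, so the blade may be passing them. I'll triangulate the band for the true tip height and watch a frame sequence while the blade passes a ball.

```bash
python3 - <<'E'
from stir import *
P=pose()
o1,d1=ray("scene",(243.75,205.75)); o2,d2=ray("wrist",(257.5,201),P)
d1/=np.linalg.norm(d1);d2/=np.linalg.norm(d2)
A=np.stack([d1,-d2],1); s=np.linalg.lstsq(A,o2-o1,rcond=None)[0]
print("band",o1+s[0]*d1,o2+s[1]*d2,"tcp",P[0])
# go back up (yaw up): blade passes A (34deg) from below, frames
y=-242; fr=[]; 
for j in range(12):
    y+=12; r.move_l(at(y,.036,.110),Ry(y),.03)
    s=r.get_image("scene")[172:242,212:302]; f=np.array(r.read_contact_force())
    fr.append(cv2.resize(s,(200,156),interpolation=cv2.INTER_CUBIC)); print(y,y+180,f)
cv2.imwrite("pics/seq.png",np.vstack([np.hstack(fr[i:i+4]) for i in (0,4,8)]))
print(r.read_time_s())
E
```

```text
band [ 0.5734 -0.0449  0.0504] [ 0.5783 -0.0496  0.0485] tcp [ 0.5791 -0.0495  0.1125]
-230 -50 [-2.8409  3.0388  0.6905]
-218 -38 [-0.9196  1.     -0.4713]
-206 -26 [-0.2514  0.664  -0.6431]
-194 -14 [-0.1347 -0.1856 -0.4276]
-182 -2 [ 0.1048 -0.2125 -1.0065]
-170 10 [ 0.0654 -0.1165 -0.0724]
-158 22 [-0.4085 -0.0673 -0.6524]
-146 34 [-3.0357 -2.6298  2.2784]
-134 46 [-3.863  -1.5049  1.1087]
-122 58 [-0.0055  0.4577 -0.5634]
-110 70 [ 0.8664 -4.2351  0.5547]
-98 82 [ 0.1518 -5.1646  2.1658]
41.0917
```

View pics/seq.png

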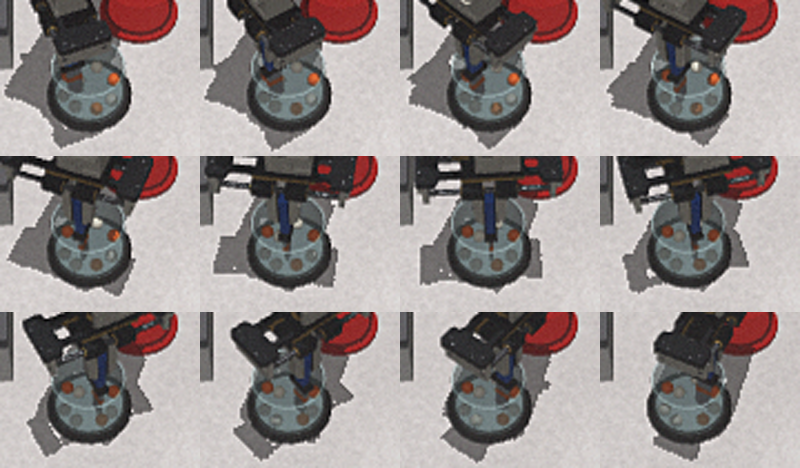

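The frames show the blade passing inside the wall balls with about 4 N radial force. The band's pixel also shifts in the tool frame, so the probe is pivoting in the jaws, tipping inward. I'll measure that tilt from the band, cancel it with the tool's attitude, enter at the gap near φ=58°, and push balls tangentially only.

```bash
cat >> stir.py <<'E'
from scipy.optimize import brentq
G=np.array([0,0,-.019]); L=.114
def rot(a): c,s=np.cos(a),np.sin(a); return np.array([[c,0,s],[0,1,0],[-s,0,c]])
def band_px(im):
    H=hsv(im); o=(H[...,0]<18)&(H[...,1]>110)&(H[...,2]>40)
    c=[(a,c) for a,c,m in comps(o,6) if abs(c[0]-257.5)<9 and 170<c[1]<215]
    return c
def proj_tool(p):
    m=r.camera_model("wrist");T=m['T_tool_cam']; q=T[:3,:3].T@(p-T[:3,3]); t=np.arctan2(np.hypot(q[0],q[1]),q[2]); n=np.hypot(q[0],q[1])
    return np.array([m['cx']+m['fx']*t*q[0]/n, m['cy']+m['fy']*t*q[1]/n])
def tilt(v): # probe swings to -x by a: p_tool = G + rot(-a)@(p-G)
    f=lambda a: proj_tool(G+rot(-a)@np.array([.012,0,L-.045]))[1]-v
    return brentq(f,-.3,.3)
def goto(xy,ztip,yaw,a,speed=.03):
    R=Ry(yaw)@rot(a); d=np.array([-np.sin(a),0,np.cos(a)])
    p=np.array([*xy,ztip])-R@(G+L*d); r.move_l(p,R,speed)
def ring(yaw,rad):
    t=np.radians(yaw+180); return BK+rad*np.array([np.cos(t),np.sin(t)])
E
python3 - <<'E'
from stir import *
for n in ("g_wrist","s1","a3_wrist","b3_wrist"):
    print(n,[(a,c,round(tilt(c[1]),3)) for a,c in band_px(cv2.imread(f"pics/{n}.png"))])
im=r.get_image("wrist"); cv2.imwrite("pics/now.png",im)
print("now",[(a,c,round(tilt(c[1]),3)) for a,c in band_px(im)], r.read_contact_force())
t=cv2.resize(im[150:260,190:325],(800,600))
print(r.read_width())
g=cv2.imread("pics/g_wrist.png")
cv2.imwrite("pics/tl.png",np.hstack([cv2.resize(x[150:300,200:315],(400,522),interpolation=cv2.INTER_CUBIC) for x in(g,im)]))
E
```

```text
g_wrist [(np.int32(32), array([257.4375, 194.8438]), 0.022)]
s1 [(np.int32(28), array([257.7143, 199.    ]), 0.076)]
a3_wrist [(np.int32(52), array([254.9615, 188.6154]), -0.059), (np.int32(26), array([257.5, 200. ]), 0.089)]
b3_wrist [(np.int32(22), array([257.5   , 203.6364]), 0.135)]
now [(np.int32(18), array([257.5, 207. ]), 0.177)] [-1.1927 -4.7187  0.5175]
0.14819756384248128
```

View pics/tl.png

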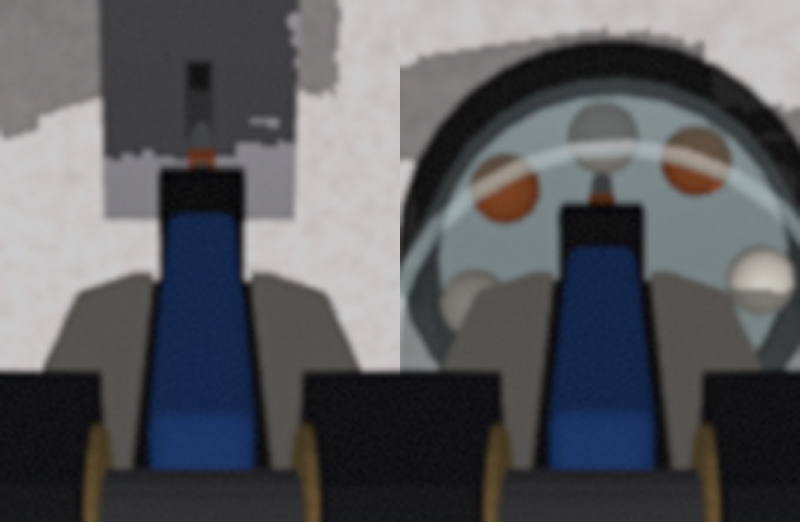

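Confirmed: the collar and band moved in the tool frame between the two crops, a tilt of 0.177 against a 0.022 baseline at grasp, so about 0.155 rad. I'll compensate and push tangentially.

```bash
python3 - <<'E'
from stir import *
a=.155
goto(ring(-122,.019),.018,-122,a,.04); print(r.read_contact_force())
goto(ring(-122,.032),.018,-122,a,.04); print(r.read_contact_force())
y=-122
for k in range(3):
    for j in range(3):
        y-=12; goto(ring(y,.033),.018,y,a,.035); f=np.array(r.read_contact_force()); print(y,f)
        if np.linalg.norm(f)>9: break
    im=r.get_image("wrist"); print("tilt",[(c,round(tilt(c[1])-.022,3)) for _,c in band_px(im)],r.read_time_s())
    if k: check(f"d{k}")
E
```

```text
[ 0.5299 -0.3393 -0.482 ]
[-3.3945 -1.5743  1.2315]
-134 [-4.1246 -1.8955  1.2331]
-146 [-4.1481 -2.7019  0.6503]
-158 [-0.6245 -1.5024  0.0836]
tilt [(array([253.1872, 202.5222]), 0.117), (array([257.5, 214.6]), 0.268)] 43.3833
-170 [ 0.3237  0.1477 -0.4517]
-182 [-0.6679  0.289  -0.3343]
-194 [ 0.3779  0.4472 -0.8683]
tilt [] 44.5333
   wrist 247 [0.5998 0.0013] dmin [0.019 0.069 0.067]
   wrist 160 [ 0.5539 -0.0625] dmin [0.077 0.01  0.06 ]
   scene 16 [ 0.5574 -0.0607] dmin [0.074 0.007 0.059]
   scene 20 [0.5398 0.0114] dmin [0.043 0.068 0.019]
-206 [0.7708 0.5903 0.0208]
-218 [-0.9394 -0.3091 -0.55  ]
-230 [-0.093  -0.3819  0.0215]
tilt [] 45.8333
   wrist 257 [ 0.5536 -0.0593] dmin [0.074 0.008 0.057]
   wrist 233 [0.6012 0.0016] dmin [0.02  0.07  0.069]
   scene 20 [ 0.5565 -0.0541] dmin [0.068 0.002 0.053]
   scene 20 [0.5398 0.0114] dmin [0.043 0.068 0.019]
```

The outward step onto ball A tilted the probe more, but orange A (0.601, 0.002) and C (0.540, 0.011) are now ≥19 mm from all original spots. Only B at (0.5545, -0.059) is not. Offline, from the pictures already saved, I'll get the present tilt from the handle/collar edge and map the balls around B.

```bash
cat >> stir.py <<'E'
def edge_row(im):
    H=hsv(im); b=(H[...,0]>100)&(H[...,0]<130)&(H[...,1]>110)&(H[...,2]>30)
    return np.mean([np.nonzero(b[150:320,c])[0][0]+150 for c in range(253,263)])
def tilt2(im):
    f=lambda a: proj_tool(G+rot(-a)@np.array([.011,0,L-.083]))[1]-edge_row(im)
    return brentq(f,-.2,.6)
E
python3 - <<'E'
from stir import *
for n in ("g_wrist","s1","b3_wrist","now","d1_wrist","d2_wrist"):
    im=cv2.imread(f"pics/{n}.png"); print(n,edge_row(im),round(tilt2(im),3))
P=pose(); print(P[0])
im=cv2.imread("pics/d2_wrist.png")
s=cv2.imread("pics/d2_scene.png")
for n,im in(("wrist",im),("scene",s)):
    k=4; g=cv2.resize(cv2.cvtColor(im,cv2.COLOR_BGR2GRAY),None,fx=k,fy=k,interpolation=cv2.INTER_CUBIC)
    rr=(16,26) if n=="wrist" else (10,16)
    rr=(30,46) if n=="wrist" else (10,17)
    c=cv2.HoughCircles(g,cv2.HOUGH_GRADIENT,1,30 if n=="wrist" else 16,param1=60,param2=13,minRadius=rr[0],maxRadius=rr[1])
    for u,v,q in (c[0] if c is not None else []):
        w=onplane(n,(u/k,v/k),.023,P)[:2]; dd=w-BK
        if np.linalg.norm(dd)<.05: print(n,(u/k,v/k),q/k,im[int(v/k),int(u/k)],w,"r",np.linalg.norm(dd).round(3),"phi",np.degrees(np.arctan2(dd[1],dd[0])).round())
s=cv2.resize(s[170:245,210:310],(400,300),interpolation=cv2.INTER_CUBIC)
t=cv2.imread("pics/d2_top.png");
w=cv2.imread("pics/d2_wrist.png")[130:250,190:350]
cv2.imwrite("pics/last.png",np.hstack([cv2.resize(w,(400,300),interpolation=cv2.INTER_CUBIC),s]))
E
```

```text
g_wrist 210.6 0.109
s1 213.0 0.17
b3_wrist 217.0 0.267
now 220.0 0.337
d1_wrist 226.5 0.487
d2_wrist 226.1 0.478
[ 0.5857 -0.0462  0.1132]
wrist (np.float32(290.875), np.float32(218.125)) 9.675 [ 36  66 121] [ 0.5529 -0.0592] r 0.042 phi -103.0
wrist (np.float32(215.375), np.float32(233.625)) 9.675 [ 67 116 190] [0.5998 0.0013] r 0.042 phi 28.0
wrist (np.float32(218.375), np.float32(246.125)) 11.075 [75 78 80] [0.5894 0.0095] r 0.039 phi 46.0
wrist (np.float32(246.625), np.float32(198.625)) 10.2 [103 109 112] [ 0.5985 -0.0459] r 0.045 phi -37.0
wrist (np.float32(280.125), np.float32(220.125)) 9.95 [133 129 127] [ 0.5597 -0.0508] r 0.032 phi -95.0
scene (np.float32(263.375), np.float32(214.875)) 3.8 [134 142 138] [0.5705 0.0236] r 0.043 phi 79.0
scene (np.float32(254.125), np.float32(220.375)) 3.35 [70 82 98] [0.6013 0.001 ] r 0.044 phi 27.0
scene (np.float32(255.375), np.float32(202.375)) 2.65 [113 122 123] [ 0.5291 -0.019 ] r 0.033 phi -179.0
scene (np.float32(246.375), np.float32(210.625)) 2.9 [71 68 71] [ 0.5719 -0.0372] r 0.021 phi -63.0
```

View pics/last.png

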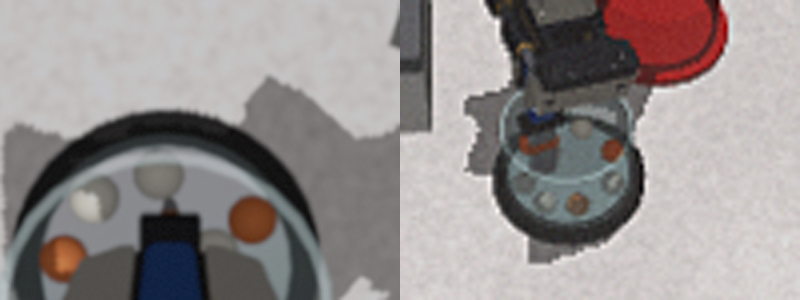

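The last picture shows orange B at right (φ≈-103°) with a free gap toward the white ball at φ≈-50°. The tip is visible at about px (258, 209). I'll flip the blade half a turn so it leans outward, which also lets contact straighten it. Then I'll enter that gap and push B tangentially.

```bash
cat >> stir.py <<'E'
def goto2(xy,ztip,yaw,a,t,speed=.04):
    R=Ry(yaw)@rot(a); r.move_l(np.array([*xy,ztip])-R@t,R,speed)
def pol(phi,rad): return BK+rad*np.array([np.cos(np.radians(phi)),np.sin(np.radians(phi))])
E
python3 - <<'E'
from stir import *
P=pose(); w=onplane("wrist",(258,209),.020,P); t=P[1].T@(w-P[0]); print("tip",w,"tool",t,"r",np.linalg.norm(w[:2]-BK))
assert -.045<t[0]<0 and abs(t[1])<.006
np.save("t.npy",t); a=.2
goto2(pol(-50,.008),.022,-230,a,t)
for y in (-190,-150,-110,-77): goto2(pol(-77,.008),.022,y,a,t,.12)
print(r.read_time_s(),r.read_contact_force())
goto2(pol(-77,.024),.019,-77,a,t); print(r.read_contact_force())
goto2(pol(-77,.035),.018,-77,a,t); print(r.read_contact_force())
for ph in (-88,-98,-108,-117):
    goto2(pol(ph,.036),.018,ph,a,t,.04); print(ph,np.array(r.read_contact_force()))
print(r.read_time_s()); check("e1")
im=cv2.imread("pics/e1_wrist.png"); print(band_px(im),edge_row(im),tilt2(im)-.109)
E
```

```text
tip [ 0.5832 -0.0449  0.02  ] tool [-0.017   0.001   0.0917] r 0.03335368149964836
50.2667 [-0.8833 -0.8967 -0.8913]
[1.9355 2.0526 2.0744]
[2.3962 3.4178 2.4609]
-88 [1.8682 3.7122 0.654 ]
-98 [1.6167 4.4277 1.8054]
-108 [0.8123 4.7827 0.9897]
-117 [-0.6147  1.4524  0.4439]
52.55
   wrist 288 [0.6006 0.0017] dmin [0.019 0.069 0.068]
   wrist 294 [0.5384 0.0124] dmin [0.044 0.069 0.02 ]
   wrist 39 [ 0.5509 -0.0362] dmin [0.055 0.019 0.035]
   wrist 41 [ 0.5536 -0.0596] dmin [0.074 0.008 0.057]
   scene 11 [ 0.5256 -0.0516] dmin [0.083 0.033 0.046]
   scene 21 [ 0.5491 -0.0577] dmin [0.074 0.01  0.054]
   scene 21 [0.5399 0.011 ] dmin [0.043 0.067 0.019]
   top 24 [0.6002 0.0025] dmin [0.019 0.07  0.068]
   top 22 [0.5381 0.0128] dmin [0.045 0.069 0.02 ]
[(np.int32(39), array([257.4103, 194.7436]))] 210.0 -0.050518732382315634
```

The push straightened the probe in the jaws (band back at row 194.7, collar edge at 210.0, both as at the grasp), so the tool attitude goes back to vertical. I'll repeat the entry at the gap, φ=-76°, with the true geometry.

```bash
python3 - <<'E'
from stir import *
t=np.array([0,0,.095]); a=0.
goto2(pol(-90,.012),.020,-90,a,t,.06)
goto2(pol(-76,.022),.018,-76,a,t,.05); print(r.read_contact_force())
im=r.get_image("wrist"); print(band_px(im))
goto2(pol(-76,.036),.018,-76,a,t,.05); print(r.read_contact_force())
im=r.get_image("wrist"); print(band_px(im))
for ph in (-90,-100,-110,-117):
    goto2(pol(ph,.037),.018,ph,a,t,.05); print(ph,np.array(r.read_contact_force()))
print(r.read_time_s()); check("f1")
im=cv2.imread("pics/f1_wrist.png"); print(band_px(im),edge_row(im))
E
```

```text
[ 0.5368  0.1176 -0.4062]
[(np.int32(31), array([258.0645, 194.3871]))]
[-4.7663 -1.4572  0.6291]
[(np.int32(26), array([257.6923, 193.8846]))]
-90 [ 0.5018  0.0807 -0.5158]
-100 [ 0.4298  0.0465 -0.9573]
-110 [ 2.2621  0.1344 -0.7275]
-117 [ 1.7156 -0.5495 -0.1946]
55.6
   wrist 314 [0.6005 0.0016] dmin [0.019 0.069 0.068]
   wrist 310 [0.5384 0.0124] dmin [0.044 0.069 0.02 ]
   wrist 268 [ 0.5342 -0.0458] dmin [0.073 0.026 0.039]
   scene 20 [ 0.5283 -0.0518] dmin [0.081 0.03  0.045]
   scene 22 [0.5396 0.0107] dmin [0.043 0.067 0.019]
[] 209.0
```

All three oranges are now ≥19 mm from every original spot, with the tip 5 mm above the floor. Next: lift out and carry it to the reader.

```bash
python3 - <<'E'
from stir import *
p=np.array(r.read_ee_pos()); 
r.move_l((p[0],p[1],.225),Ry(-117),.12)
r.pause(.1)
S=np.array([.507,-.2366]); 
r.move_pose((*S,.228),Ry(-157.3)); r.pause(.2)
P=pose(); im=r.get_image("wrist"); cv2.imwrite("pics/over.png",im)
b=band_px(im); print(P[0],b,[round(tilt(c[1])-.022,3) for _,c in b],edge_row(im),r.read_contact_force(),r.read_time_s(),r.read_width())
H=hsv(im); m=(H[...,0]>100)&(H[...,0]<130)&(H[...,1]>120)&(H[...,2]>30)
from m import rect
for a,c,q in comps(m,60):
    w=onplane("wrist",c,.105,P)[:2]
    if np.linalg.norm(w-S)<.05: print("frame",a,c,w,rect(q,.105,P)[0])
# band in scene
sc=r.get_image("scene"); cv2.imwrite("pics/over_s.png",sc); H=hsv(sc); o=(H[...,0]<18)&(H[...,1]>110)&(H[...,2]>40)
for a,c,q in comps(o,6):
    w=onplane("scene",c,.178,P)[:2]
    if np.linalg.norm(w-S)<.06: print("band scene",a,c,w)
E
```

```text
[ 0.5075 -0.2353  0.228 ] [(np.int32(33), array([257.2121, 193.1212]))] [-0.004] 161.0 [-0.0497 -0.0639 -0.3355] 57.9667 0.14776386865628313
frame 1047 [259.8854 181.511 ] [ 0.5119 -0.2352] ((507.22705078125, -236.71194458007812), (54.301090240478516, 42.60028076171875), 22.941844940185547)
band scene 6 [194.5 156. ] [ 0.5193 -0.2303]
```

The probe is upright (tilt ≈0), and the slot measured again gives (0.5072, -0.2367), yaw 22.9°, in agreement with before. I'll descend with force checks.

```bash
python3 - <<'E'
from stir import *
R=Ry(-157.1); S=(.5072,-.2367)
r.move_l((*S,.205),R,.08)
for z in (.197,.190,.182,.174,.165,.155):
    r.move_l((*S,z),R,.04); f=np.array(r.read_contact_force()); print(z,f)
    if np.linalg.norm(f)>8: print("stop");break
P=pose();im=r.get_image("wrist"); cv2.imwrite("pics/in.png",im)
print(P[0],band_px(im),edge_row(im),r.read_time_s())
H=hsv(im)
o=(H[...,0]<18)&(H[...,1]>110)&(H[...,2]>40)
print([(a,c) for a,c,m in comps(o,5) if 200<c[0]<310 and 150<c[1]<240])
E
```

```text
0.197 [-0.3765  0.1709  0.0863]
0.19 [ 0.0256  0.2916 -0.3243]
0.182 [ 0.1201 -0.3152 -0.7252]
0.174 [-0.2333 -0.6986 -0.1106]
0.165 [ 0.0226 -0.7121 -0.467 ]
0.155 [-0.549  -0.4247 -0.9081]
[ 0.5071 -0.2367  0.1547] [(np.int32(30), array([256.8   , 192.7667]))] 173.0 60.6583
[(np.int32(30), array([256.8   , 192.7667]))]
```

```bash
python3 - <<'E'
from stir import *
r.pause(.4); print(r.read_contact_force(),r.read_width(),r.read_ee_pos(),abs(np.array(r.read_dq())).max(),r.read_time_s())
r.finish_job()
E
```

```text
[ 0.3141  0.282  -0.9646] 0.14429090483871332 [ 0.5072 -0.2367  0.1551] 0.0018067002829653114 61.0583
the job is handed in; nothing more can be done
```

I handed the job in at about 61 s: the balls are stirred and the probe is held upright in the reader slot. There was no verdict, so what follows is from my own checks.

**Stirring:** The first sweeps slid past balls lying against the wall, because sideways forces pivoted the probe in the jaws by up to about 0.25 rad. A reversed stroke straightened it, and I then pushed the last orange ball tangentially. The last pictures put all three oranges at least 19 mm from every starting orange position, with the tip about 5 mm above the beaker floor.

**Reader:** The slot measured the same three times, at (0.507, -0.237) with yaw about 22.8°. The blade went down with about 1 N of force or less. The tip should be about 45 mm below the top, with the collar clear, tilt near 0 by the band's position, and the arm still. The tip's depth and offset in the slot come from the arm's readings and the grasp, not from a direct measurement.

**Checks that disagreed or were missing:**
- **Tilt:** While the probe was tilted, my two estimates (orange band and collar edge) disagreed, by up to about 0.1 rad. Back in line in the beaker, both read as at the grasp. Over the reader the collar-edge reading was unusable, so only the band was used there.
- **Ball count and bystanders:** I did not recount the white balls or re-measure the bystanders after the last stroke. Wrist force stayed around 5 N or less and nothing was seen out of place.

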